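# Thread the rolling pin out of its half-covered box

## Task

Take the rolling pin out of the wooden box: one end is caught under the fixed half cover, so raise the free end first and draw the pin out slantwise through the opening. Do not drag or lift the box, and leave the mug and the salt shaker near it where they stand. Finish still gripping the pin, level and motionless in the air, at least 10 cm above the top of the box and not put down anywhere.

Things in the scene. Friction and masses are not known exactly. Their poses are not given: they have to be found in the camera images.
- pin_box: Loose light-wood box, 1.6 kg, 154 mm (its x) by 296 mm (its y), 67 mm high. Origin: centre of its underside; z up. Walls 8 mm, floor 6 mm thick. A fixed darker cover (6 mm thick, underside at z = 61 mm) closes the top from y = -148 to -60 mm and does not open; the rest is open: y = -60 to +140, x = -69 to +69 mm. Its +y end points roughly to the robot's left.
- cover_edge (a point): Middle of the cover's free edge, on its top face: (0, -60, 67) mm in the box's frame. On that side of the worktop stands a tall fixed fridge: its nearest upright edge is at x = 0.42, y = -0.15 m and its front runs from there to x = 0.56, y = -0.70 m (robot frame), handles sticking out; an arm on that side must be drawn in to some 0.25 m from its base axis to swing past.
- box_rests (a point): Point at (0, 0, 20) mm in the box's frame, at the height of the tops of four small black rubber rests (at x = +-14, y = +-62 mm in the box's frame) on which the pin lies along the middle of the box.
- rolling_pin: Loose rolling pin, 0.22 kg, 260 mm long along its own y: dark wooden barrel 36 mm in diameter from y = -85 to +85 mm, red handles at most 18 mm in diameter out to y = +-130 mm. Origin: middle of its axis. It starts along the box's y, axis 33 mm above the box's underside, -y end under the cover, +y end 4 to 16 mm from the end wall. Easily gripped across the barrel from above.
- pin_open_end (a point): Tip of the rolling pin's +y handle on its axis, the end in the open half of the box.
- pin_covered_end (a point): Tip of the rolling pin's -y handle on its axis, the end that starts under the cover.
- mug: Small white mug, red-brown inside, 62 x 92 x 51 mm, loose; a bystander to the left. Origin: centre of its underside.
- shaker: Salt shaker, 44 mm across, 90 mm high, loose; a bystander behind and left of the box (a second, fixed one stands further left at the back). Origin: centre of its underside.

How it is judged:
On the way:
1. the pin's free end is raised above the box's rim while its other end is still under the cover (z of pin_open_end in the frame of pin_box above 0.075 m and z of pin_covered_end in the frame of pin_box below 0.061 m and y of pin_covered_end in the frame of pin_box below -0.06 m), for 0.1 s.
At the end, for the whole second after the job is handed in: the fingers hold the pin level (within 15 degrees) and still, the axis at both ends more than 160 mm above the worktop, touching nothing of the box; the box stands flat within 30 mm of its place (height (world z) of each of pin_open_end, pin_covered_end above 0.16 m and angle between rolling_pin's own y axis and vertical between 1.31 and 1.83 rad and contact force between rolling_pin and the fingers above 0.5 N and contact force between rolling_pin and pin_box below 0.1 N and linear speed of rolling_pin below 0.03 m/s and distance of pin_box from where it was at the start of the episode below 0.03 m and angle between pin_box's own z axis and vertical below 0.05 rad and linear speed of pin_box below 0.02 m/s); the arm keeps its last pose, push and grip.
It fails at once if the box is dragged more than 30 mm or tipped (distance of pin_box from where it was at the start of the episode above 0.03 m or angle between pin_box's own z axis and vertical above 0.12 rad).
It fails at once if the mug or the salt shaker is pushed more than 30 mm (distance of any of mug, shaker from where it was at the start of the episode above 0.03 m).
It also fails if it takes over 42 s, if anything falls off the work surface, if the arm or the gripper's body presses on something with over 40 N, if the wrist force passes 120 N, or if a joint passes its speed limit or range.

## Robot

A 6-joint arm with a two-finger parallel gripper is mounted at the origin on a cart in front of the work surface, level with it; the furniture and walls round the work are solid. World frame = base frame: x ahead of the robot, y to its left, z up, the work surface at z = 0. Lengths are in m, angles in rad, forces in N, time in s.
With the tool pointing down it reaches from about 0.3 to 0.875 m from the base axis. Payload 6.4 kg.
Tool frame: the origin (TCP) lies at the very end of the fingers, on their centre line; the grasp point (between the pads) lies 19 mm behind it; z points along the fingers, y is the line along which they close (so a half turn about z gives the same grasp; the last joint's range is limited). The gripper opens to 85 mm and grips with 20 to 120 N. Pads are 22 mm wide; open, the fingers measure 114 mm over their backs; the gripper's body (76 mm by 85 mm) begins 54 mm behind the grasp point. The pads swing forward as they close: fully open they stand 13 mm farther back than shut.
Start: joints at [1.022, 0.181, 1.607, -0, 1.354, -0.206], TCP at [0.193, 0.542, 0.206] pointing down, gripper open.
Joint ranges: [-2.99, 2.99], [-0.89, 2.07], [0.3, 2.58], [-1.14, 4.28], [0, 2.63], [-3.12, 3.12]. Speed limits (rad/s): [2.57, 2.57, 3.01, 3.14, 3.14, 3.14].

## Interface

Orientations are given as a unit quaternion [w, x, y, z].
In Python, from bench import ctrl, camera, calibration, order, outline_of gives the robot as it stands.
- The arm moves only by the tool move_arm, never from a script. Its argument "series" is a list that holds one entry, the list of rows, each a list of 5 numbers: the opening, from 0 (shut) to 1 (fully open), then the shift along the tool's x, y, z in mm, then the turn about the tool's z in rad. A call has exactly 10 rows; each row is the pose to reach, as a shift and turn from the pose commanded when the call began, along the tool's axes at that moment; what a row does not reach only later rows make up. A row lasts 1/12 s, in which the tool goes at most 41.7 mm and 7.16 degrees, less where a joint would pass 70% of its speed; a pose out of reach is approached as far as the arm can. A call with a gripper value outside its range is refused whole. The fingers move at their own pace and stop on an object; the grip force is fixed at half the most. Time passes only in rows, so rows that repeat a pose let the fingers close, or fill a call up. It gives the time, the measured TCP pose, the force, the opening and the grip force at its end, in the units of the state.
- ctrl.get_obs(): the state, without advancing time (a new reading comes with each control period).
- camera(name): name is "side" or "top" or "wrist"; returns (picture, depth): 480x640x3 uint8, blue, green, red; 480x640 float32, m along the optical axis (not along the pixel's ray), 0 where there is no reading.
- calibration(name): a dict with "intrinsics" (3x3 intrinsics, pixels), "k1" (the pictures are not rectified: a ray, as slopes to the right and down, at radius r is drawn at 1 + k1 r^2 times it, then the intrinsics apply), "rvec" (rotation vector, rad) and "tvec" (3), from world to camera coordinates, as OpenCV has them. Camera axes: x right, y down, z forward; pixel columns grow to the right and rows downward; lengths in m; the calibration is good to about 2 mm. A picture is of the moment at which its call begins: read the wrist's pose just before it. calibration takes no time and is no camera call; for the wrist camera it gives the pose at the moment of the call.
- order.hand_in(): hands the job in; it is judged then, once.
Trained networks look in the newest picture that a camera, given by its name, has taken for a name from the list of things; names that differ only in an ending like _2 or _b are one class to them, and where a whole thing is asked for, a point or a joint stands for the part that bears it (a point fixed in the world has none). Each returns a list of dicts, best first, with "conf" (0 to 1); they miss things now and then, are a little off and sometimes report something else, mostly with a low value. They report only what shows in the picture. A call takes as long as a camera call.
- outline_of(target, camera): "region" (480x640 bool, what is visible of it) and "bbox" ([centre column, centre row, width, height] in pixels, round what is visible of it).
The state is a dict: "time_s": time; "q": joint angles; "dq": joint speeds; "joint_efforts": joint torques, N m; "eef_pos": TCP position; "eef_rot": TCP orientation; "wrist_force": force on the tool from outside, world axes, zero at the start; "torque": the same for the moment, N m; "opening": opening from 0.0 (shut) to 1.0 (fully open); "grasp_force": force on a finger pad.
Only numpy, scipy, OpenCV 4.12 (cv2) and the standard library are available. Lean on these libraries where they do the work, as an engineer would, in place of code of your own. Each camera call takes 0.05 s, during which the arm holds its last target. There are 200 camera calls.

## Working session

There is one attempt and no reset: what is moved stays moved. The work goes in short steps, Python scripts to look and compute and a tool call to move; the robot and the scene stay as the last step left them, time stands still between calls to the robot, and variables do not carry over. Pictures are saved under pics/ and viewed, at most 10 in all, crops included, and the job is handed in when it is done.

Besides the shell and the picture viewer there is one more tool, called by a JSON object that holds its "method" and its "body". move_arm: Moves the arm, as the interface text tells. Its arguments: {"type":"object","properties":{"series":{"type":"array","items":{"type":"array","items":{"type":"array","items":{"type":"number"}}}}},"required":["series"]}

```bash
mkdir -p pics; cat > h.py <<'E'
import numpy as np, cv2
from bench import ctrl, camera, calibration, order, outline_of
def cloud(name, d, c=None):
    c=c or calibration(name); K=np.array(c["intrinsics"]); 
    v,u=np.mgrid[0:480,0:640]
    p=cv2.undistortPoints(np.stack([u,v],-1).reshape(-1,1,2).astype(float),K,np.array([float(c["k1"]),0,0,0])).reshape(480,640,2)
    P=np.dstack([p,np.ones((480,640))])*d[...,None]
    R=cv2.Rodrigues(np.array(c["rvec"],float))[0]
    W=(P-np.array(c["tvec"]).reshape(3))@R
    W[d<=0]=np.nan
    return W
E
python3 - <<'E'
from h import *
o=ctrl.get_obs();print(o)
ims=[]
for n in ["top","side"]:
    c=calibration(n); im,d=camera(n); W=cloud(n,d,c); np.save(f"pics/{n}.npy",W); cv2.imwrite(f"pics/{n}.png",im)
    for t in ["pin_box","rolling_pin","mug","shaker"]:
        for r in outline_of(t,n)[:2]:
            m=r["region"]; P=W[m]; P=P[~np.isnan(P[:,0])]
            print(n,t,round(r["conf"],2),np.round(r["bbox"]),m.sum(),np.round(np.percentile(P,[5,50,95],axis=0),3).tolist() if len(P) else None)
            if t in("rolling_pin",'pin_box'):
                np.save(f"pics/{n}_{t}.npy",m)
E
```

```text
{'time_s': 0.0, 'q': array([ 1.02171891e+00,  1.81565374e-01,  1.60800250e+00,  1.75191973e-05,
        1.35374462e+00, -2.06321279e-01]), 'dq': array([-1.64039988e-04, -1.59352132e-04, -3.67345617e-05, -2.83961266e-04,
        8.55299464e-04,  1.36284047e-03]), 'joint_efforts': array([-6.37321336e-04, -4.44880700e+01, -3.51329005e+01, -3.86160909e-04,
        9.25687433e-03,  4.42000655e-06]), 'eef_pos': array([0.19293043, 0.54105484, 0.20477314]), 'eef_rot': array([-3.25073084e-04,  1.70542192e-01,  9.85349999e-01, -7.96154041e-04]), 'wrist_force': array([0.24998622, 0.77526328, 1.17861305]), 'torque': array([-0.02241019,  0.0165767 , -0.05422971]), 'grasp_force': 0.0, 'opening': 0.9974349466423015}
top pin_box 0.71 [371. 289. 178. 108.] 12360 [[0.368, 0.027, 0.003], [0.446, 0.151, 0.01], [0.517, 0.297, 0.068]]
top rolling_pin 0.6 [352. 288. 111.  32.] 1836 [[0.422, 0.106, 0.032], [0.44, 0.18, 0.047], [0.461, 0.271, 0.052]]
top mug 0.65 [213. 263.  30.  48.] 1035 [[0.458, 0.424, 0.006], [0.488, 0.451, 0.022], [0.529, 0.475, 0.05]]
top shaker 0.88 [248. 210.  27.  24.] 457 [[0.578, 0.36, 0.031], [0.59, 0.373, 0.08], [0.609, 0.39, 0.088]]
side pin_box 0.64 [368. 229.  92. 122.] 9122 [[0.364, 0.029, 0.006], [0.438, 0.175, 0.032], [0.518, 0.316, 0.069]]
side rolling_pin 0.6 [369. 223.  29.  63.] 1129 [[0.423, 0.091, 0.033], [0.442, 0.186, 0.048], [0.465, 0.247, 0.053]]
side mug 0.95 [299. 323.  59.  54.] 1862 [[0.457, 0.423, 0.011], [0.488, 0.446, 0.035], [0.532, 0.479, 0.051]]
side shaker 0.76 [250. 275.  27.  52.] 1147 [[0.578, 0.379, 0.01], [0.59, 0.394, 0.051], [0.608, 0.402, 0.089]]
```

View pics/top.png

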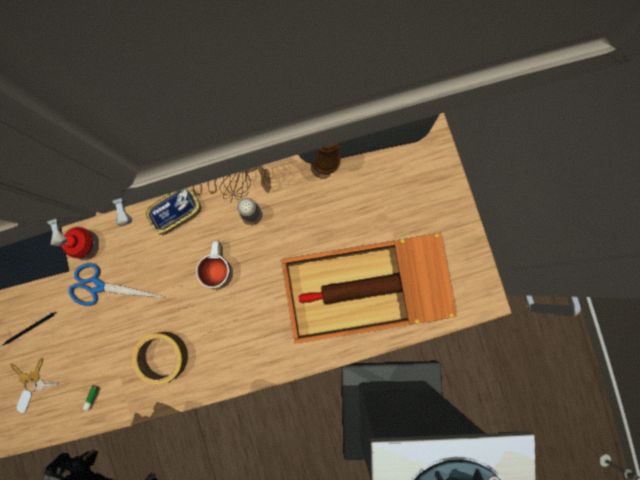

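View pics/side.png

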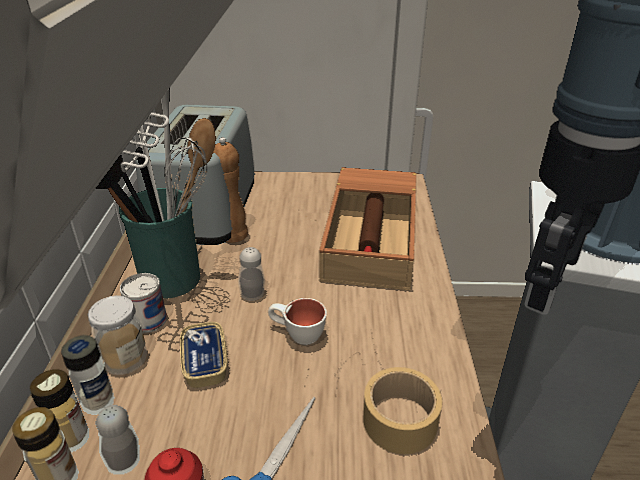

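The top view shows the box, about (285..455, 235..340), with its darker cover on the right. The pin's red tip is at about (300,298), with the barrel running to the cover at (400,285). The mug at (213,270) and the shaker at (248,210) are clear of the path. Next I'll fit the box frame and the pin axis.

```bash
python3 - <<'E'
from h import *
from scipy.spatial.transform import Rotation as R
for n in ["top","side"]:
    W=np.load(f"pics/{n}.npy"); b=np.load(f"pics/{n}_pin_box.npy"); p=np.load(f"pics/{n}_rolling_pin.npy")
    P=W[b|p]; P=P[(P[:,2]>.062)&(P[:,2]<.072)]
    r=cv2.minAreaRect((P[:,:2]*1000).astype(np.float32)); print(n,r, P[:,2].mean())
    box=cv2.boxPoints(r); print(np.round(box))
    Q=W[cv2.erode(p.astype(np.uint8),np.ones((3,3)))>0]; Q=Q[(Q[:,2]>.02)&(Q[:,2]<.06)]
    c=Q[:,:2].mean(0); v=np.linalg.svd(Q[:,:2]-c,full_matrices=False)[2][0]; v*=np.sign(v[1])
    t=(Q[:,:2]-c)@v; e=c+v*np.percentile(t,99.5)
    print("pin c",c,"yaw of +y dir deg",np.degrees(np.arctan2(v[1],v[0])),"tip",e,"ztop",np.percentile(Q[:,2],98))
o=ctrl.get_obs();q=o['eef_rot'];print(R.from_quat([q[1],q[2],q[3],q[0]]).as_matrix().round(3))
E
```

```text
top ((444.129150390625, 160.5418701171875), (154.0034942626953, 296.3540344238281), 7.565523147583008) 0.06632908367759949
[[348. 297.]
 [387.   4.]
 [540.  24.]
 [501. 318.]]
pin c [0.44081299 0.18151749] yaw of +y dir deg 97.05032088066346 tip [0.42816125 0.28381482] ztop 0.052286610669506364
side ((444.972412109375, 162.74539184570312), (154.10098266601562, 302.6485900878906), 7.571733474731445) 0.06767242150874207
[[349. 303.]
 [389.   3.]
 [541.  23.]
 [501. 323.]]
pin c [0.44200169 0.18381147] yaw of +y dir deg 97.99562369973575 tip [0.43125881 0.26029346] ztop 0.053554709186882425
[[-0.942  0.336 -0.   ]
 [ 0.336  0.942 -0.   ]
 [ 0.    -0.    -1.   ]]
```

{"method": "move_arm", "body": {"series": [[[0.8, -38, -26, 0, 0.11], [0.8, -76, -52, 0, 0.22], [0.8, -114, -78, 0, 0.33], [0.8, -152, -104, 0, 0.44], [0.8, -190, -130, 0, 0.55], [0.8, -228, -156, 0, 0.66], [0.8, -266, -182, 0, 0.77], [0.8, -304, -208, 10, 0.88], [0.8, -330, -224, 20, 1.0], [0.8, -344, -233, 20, 1.096]]]}}

```text
time_s: 1.33
eef_pos: [0.4394, 0.2051, 0.1856]
eef_rot: [0.0, 0.661, 0.75, 0.0]
wrist_force: [0.3, 0.7, -0.9]
opening: 0.803
grasp_force: 0.0
```

```bash
cat > st.py <<'E'
from h import *
from scipy.spatial.transform import Rotation as R
O=np.array([.4445,.161,0]);B=np.array([[.9913,.1318,0],[-.1318,.9913,0],[0,0,1]])
def st():
    o=ctrl.get_obs();q=o['eef_rot'];M=R.from_quat([q[1],q[2],q[3],q[0]]).as_matrix()
    print(o['time_s'],"boxframe TCP mm",(B@(o['eef_pos']-O)*1000).round(1),"toolx",(B@M[:,0]).round(3),"tooly",(B@M[:,1]).round(3),"F",np.round(o['wrist_force'],1),"T",np.round(o['torque'],2),"open",round(o['opening'],3),round(float(o['grasp_force']),1))
    return o,M
E
python3 - <<'E'
from st import *
st()
im,d=camera("wrist"); c=calibration("wrist");W=cloud("wrist",d,c);cv2.imwrite("pics/w1.png",im)
for r in outline_of("rolling_pin","wrist")[:1]:
    m=cv2.erode(r["region"].astype(np.uint8),np.ones((5,5)))>0
    Q=(W[m]-O)@B.T*1000; print(r["conf"],np.nanpercentile(Q,[1,50,99],axis=0).round(1))
    for y in range(-60,140,20):
        s=Q[abs(Q[:,1]-y)<5]
        if len(s)>5: print(y,np.percentile(s[:,0],[2,50,98]).round(1),np.percentile(s[:,2],98).round(1))
E
```

```text
1.3333 boxframe TCP mm [  0.7  44.4 185.6] toolx [0.006 1.    0.   ] tooly [ 1.    -0.006  0.001] F [ 0.3  0.7 -0.9] T [-0.01 -0.03  0.02] open 0.803 0.0
```

View pics/w1.png

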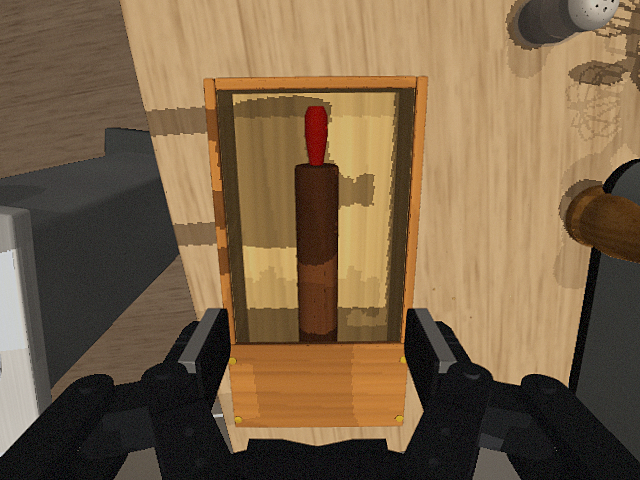

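The wrist view shows the pin straight and centred: tip at (317,108), barrel shoulder at row 165, and fingers clear of both walls. I'll go down and grip.

{"method": "move_arm", "body": {"series": [[[0.8, 1, -1, 30, 0], [0.8, 2, -1, 60, 0], [0.8, 3, -1, 90, 0], [0.8, 4, -1, 115, 0], [0.8, 4, -1, 135, 0], [0.8, 4, -1, 150, 0], [0.8, 4, -1, 160, 0], [0.8, 4, -1, 168, 0], [0.8, 4, -1, 171, 0], [0.8, 4, -1, 171, 0]]]}}

```text
time_s: 2.27
eef_pos: [0.437, 0.211, 0.0147]
eef_rot: [-0.0, 0.659, 0.752, -0.0]
wrist_force: [-1.3, -0.5, 0.3]
opening: 0.8
grasp_force: 0.0
```

{"method": "move_arm", "body": {"series": [[[0.6, 0, 0, 0, 0], [0.3, 0, 0, 0, 0], [0.0, 0, 0, 0, 0], [0, 0, 0, 0, 0], [0, 0, 0, 0, 0], [0, 0, 0, 0, 0], [0, 0, 0, 0, 0], [0, 0, 0, 0, 0], [0, 0, 0, 0, 0], [0, 0, 0, 0, 0]]]}}

```text
time_s: 3.1
eef_pos: [0.4385, 0.211, 0.0159]
eef_rot: [0.001, 0.659, 0.752, 0.001]
wrist_force: [0.3, 0.3, 7.1]
opening: 0.31
grasp_force: 52.2
```

```bash
python3 -c "
from st import *
st()"
```

```text
3.1 boxframe TCP mm [ 0.6 50.4 15.9] toolx [0. 1. 0.] tooly [ 1.    -0.     0.003] F [0.3 0.3 7.1] T [ 0.05 -0.07  0.05] open 0.31 52.2
```

```bash
python3 - <<'E'
from st import *
a,_=camera("wrist"); b,_=camera("side"); 
cv2.imwrite("pics/w2.png",np.hstack([cv2.resize(a[200:],(400,175)),cv2.resize(b[150:300,300:470],(400,353))[:175]]) if 0 else np.vstack([a[230:],cv2.resize(b[150:300,300:500],(640,340),interpolation=cv2.INTER_CUBIC)]))
E
```

```text
(no output)
```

View pics/w2.png

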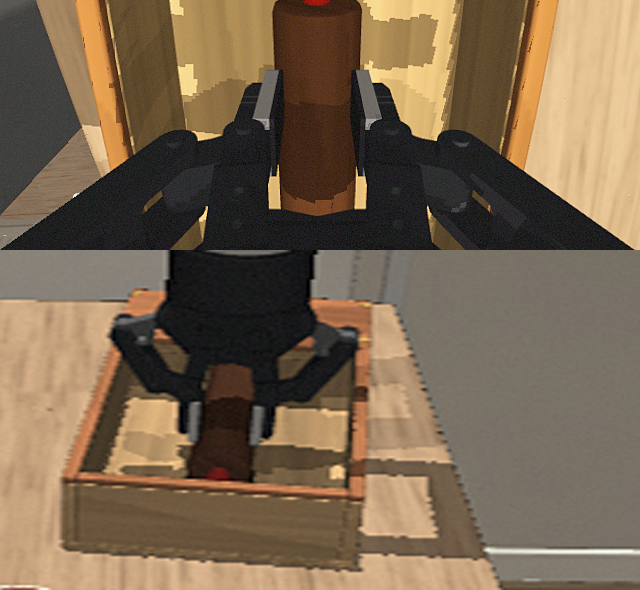

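The pads sit on the barrel on both sides, from (270,100) to (365,100). I'll start lifting slowly and watch the force.

{"method": "move_arm", "body": {"series": [[[0, 0, 0, -2, 0], [0, 0, 0, -4, 0], [0, 0, 0, -6, 0], [0, 0, 0, -8, 0], [0, 0, 0, -10, 0], [0, 0, 0, -12, 0], [0, 0, 0, -14, 0], [0, 0, 0, -16, 0], [0, 0, 0, -18, 0], [0, 0, 0, -20, 0]]]}}

```text
time_s: 4.03
eef_pos: [0.4373, 0.2108, 0.0351]
eef_rot: [0.0, 0.659, 0.752, 0.0]
wrist_force: [0.3, -0.3, -0.2]
opening: 0.169
grasp_force: 0.0
```

```bash
cat > pin.py <<'E'
from st import *
def pinfit(n,save=None):
    im,d=camera(n); W=cloud(n,d)
    rs=outline_of("rolling_pin",n)
    if save: cv2.imwrite(save,im)
    if not rs: print(n,"no pin");return
    r=rs[0]; m=cv2.erode(r["region"].astype(np.uint8),np.ones((3,3)))>0
    Q=(W[m]-O)@B.T*1000; Q=Q[~np.isnan(Q[:,0])]
    red=(im[...,2]>100)&(im[...,1]<60)&(im[...,0]<60)
    print(n,round(r["conf"],2),len(Q))
    for y in range(-140,280,20):
        s=Q[abs(Q[:,1]-y)<6]
        if len(s)>4: print("  y",y,"x",np.median(s[:,0]).round(1),"ztop",np.percentile(s[:,2],90).round(1),len(s))
    rs=outline_of("pin_box",n)
    if rs:
        P=(W[rs[0]["region"]]-O)@B.T*1000; P=P[(P[:,2]>60)&(P[:,2]<74)&(abs(P[:,0])<90)&(abs(P[:,1])<170)]
        print("box",cv2.minAreaRect(P[:,:2].astype(np.float32)))
E
python3 -c "
from pin import *
st()
for n in ['side','top']: pinfit(n)"
```

```text
4.0333 boxframe TCP mm [-0.6 50.3 35.1] toolx [ 0.  1. -0.] tooly [ 1. -0.  0.] F [ 0.3 -0.3 -0.2] T [-0.    0.05  0.06] open 0.169 0.0
side 0.89 604
  y -60 x 3.1 ztop 54.0 21
  y -40 x 4.1 ztop 53.6 25
  y -20 x 3.9 ztop 53.6 22
  y 0 x 2.0 ztop 53.9 21
  y 20 x 0.5 ztop 54.2 19
  y 40 x 1.4 ztop 53.5 38
  y 60 x 0.9 ztop 53.5 69
  y 80 x 2.2 ztop 52.8 127
  y 100 x 1.3 ztop 43.4 20
box ((0.8510360717773438, 6.170806884765625), (153.82679748535156, 293.2155456542969), 0.17497940361499786)
top no pin
```

{"method": "move_arm", "body": {"series": [[[0.6, 0, 0, -5, 0], [0.6, 0, 0, -15, 0], [0.6, 0, 0, -30, 0], [0.6, 0, 0, -45, 0], [0.6, 0, 0, -55, 0], [0.6, 0, 0, -60, 0], [0.6, 0, 0, -60, 0], [0.6, 0, 0, -60, 0], [0.6, 0, 0, -60, 0], [0.6, 0, 0, -60, 0]]]}}

```text
time_s: 5.12
eef_pos: [0.4364, 0.2106, 0.0939]
eef_rot: [-0.0, 0.659, 0.752, -0.001]
wrist_force: [0.9, 0.4, 0.3]
opening: 0.599
grasp_force: 0.0
```

```bash
python3 - <<'E'
from pin import *
o,M=st()
im,d=camera("side"); W=cloud("side",d)
T=(W-o['eef_pos'])@M*1000   # tool frame
m=(abs(T[...,0])<25)&(abs(T[...,1])<70)&(T[...,2]>-70)&(T[...,2]<20)
Q=T[m]
for s in (-1,1):
    q=Q[Q[:,1]*s>0]
    print(s,len(q))
    for z in range(-60,15,5):
        k=q[abs(q[:,2]-z)<2.5]
        if len(k): print(z,len(k),"y",np.percentile(k[:,1],[2,50,98]).round(1),"x",np.median(k[:,0]).round(1))
v,u=np.where(m); cv2.imwrite("pics/s3.png",cv2.resize(im[v.min()-30:v.max()+40,u.min()-40:u.max()+40],None,fx=5,fy=5)[:600,:800]); print(u.min(),u.max(),v.min(),v.max())
E
```

```text
5.1167 boxframe TCP mm [-1.5 50.2 93.9] toolx [ 0.  1. -0.] tooly [ 1.    -0.    -0.002] F [0.9 0.4 0.3] T [-0.01  0.02 -0.04] open 0.599 0.0
-1 152
-60 21 y [-38.6 -33.4 -25.7] x 9.6
-55 23 y [-38.8 -32.4 -25.9] x 9.2
-50 20 y [-37.8 -31.4 -26.1] x 9.0
-45 23 y [-38.1 -31.7 -26.6] x 9.0
-40 19 y [-38.4 -33.3 -27. ] x 9.2
-35 11 y [-33.1 -29.  -25.6] x 10.5
-30 1 y [-30.9 -30.9 -30.9] x 10.2
1 169
-60 24 y [25.7 31.6 37.8] x 9.4
-55 27 y [25.7 30.6 39.6] x 8.3
-50 23 y [25.7 31.8 39.1] x 8.4
-45 22 y [25.8 31.9 39.1] x 7.8
-40 19 y [26.  31.7 38.4] x 10.1
-35 16 y [25.7 29.  37.4] x 10.1
-30 2 y [28.2 29.9 31.5] x 9.6
350 398 170 197
```

View pics/s3.png

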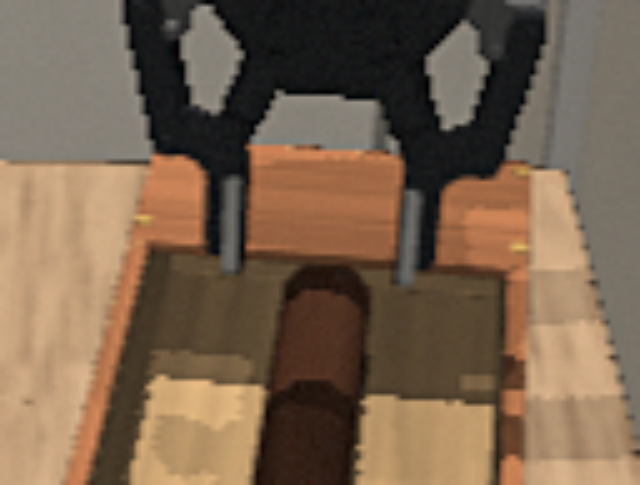

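The gap matches the opening (51 mm at 0.6). The real fingertips, though, are about 30 mm behind the reported TCP, so the first grip sat too high on the barrel. I'll go lower by that amount.

{"method": "move_arm", "body": {"series": [[[0.7, 0, 1, 25, 0], [0.7, 0, 1, 50, 0], [0.7, 0, 1, 70, 0], [0.7, 0, 1, 80, 0], [0.7, 0, 1, 88, 0], [0.7, 0, 1, 94, 0], [0.7, 0, 1, 99, 0], [0.7, 0, 1, 103, 0], [0.7, 0, 1, 106, 0], [0.7, 0, 1, 108, 0]]]}}

```text
time_s: 6.0
eef_pos: [0.4385, 0.211, -0.013]
eef_rot: [0.0, 0.659, 0.752, 0.0]
wrist_force: [-0.6, 0.1, -0.4]
opening: 0.698
grasp_force: 0.0
```

```bash
python3 - <<'E'
from pin import *
o,M=st()
im,d=camera("side"); W=cloud("side",d)
T=(W-O)@B.T*1000
m=(abs(T[...,1]-59)<5)&(abs(T[...,0])<55)&(abs(T[...,0])>19)&(T[...,2]>8)&(T[...,2]<90)
Q=T[m]
for s in (-1,1):
    q=Q[Q[:,0]*s>0]; print(s,len(q),np.percentile(q[:,2],[0,5,10,20,50]).round(1),np.percentile(q[:,0],[5,50,95]).round(1))
E
```

```text
6.0 boxframe TCP mm [  0.7  50.3 -13. ] toolx [0. 1. 0.] tooly [ 1.    -0.     0.001] F [-0.6  0.1 -0.4] T [-0.02  0.02  0.04] open 0.698 0.0
-1 247 [ 8.2 26.  30.8 37.9 60.3] [-52.3 -37.6 -29.7]
1 253 [ 8.1 25.2 29.1 35.8 58.2] [30.7 38.2 52.9]
```

{"method": "move_arm", "body": {"series": [[[0.7, 0, 0, 2, 0], [0.6, 0, 0, 4, 0], [0.3, 0, 0, 4, 0], [0, 0, 0, 4, 0], [0, 0, 0, 4, 0], [0, 0, 0, 4, 0], [0, 0, 0, 4, 0], [0, 0, 0, 4, 0], [0, 0, 0, 4, 0], [0, 0, 0, 4, 0]]]}}

```text
time_s: 6.88
eef_pos: [0.4384, 0.2109, -0.0169]
eef_rot: [0.0, 0.659, 0.752, 0.0]
wrist_force: [-1.1, -0.7, 5.5]
opening: 0.409
grasp_force: 59.9
```

The opening now corresponds to 35 mm, the full barrel diameter. Next I'll lift.

{"method": "move_arm", "body": {"series": [[[0, 0, 0, -2, 0], [0, 0, 0, -4, 0], [0, 0, 0, -6, 0], [0, 0, 0, -8, 0], [0, 0, 0, -10, 0], [0, 0, 0, -12, 0], [0, 0, 0, -14, 0], [0, 0, 0, -16, 0], [0, 0, 0, -18, 0], [0, 0, 0, -20, 0]]]}}

```text
time_s: 7.72
eef_pos: [0.4378, 0.2108, 0.0029]
eef_rot: [-0.0, 0.659, 0.752, -0.0]
wrist_force: [0.0, -2.2, -13.0]
opening: 0.407
grasp_force: 63.5
```

```bash
python3 -c "
from pin import *
st()
for n in ['side']: pinfit(n)"
```

```text
7.7167 boxframe TCP mm [-0.  50.3  2.9] toolx [ 0.  1. -0.] tooly [ 1. -0. -0.] F [  0.   -2.2 -13. ] T [-0.35 -0.17  0.04] open 0.407 63.5
side 0.97 413
  y 20 x 0.6 ztop 70.7 44
  y 40 x -2.0 ztop 71.7 55
  y 60 x -1.5 ztop 72.6 53
  y 80 x -1.6 ztop 73.2 106
box ((1.02410888671875, 0.36029052734375), (153.5164794921875, 301.34381103515625), 0.4109964370727539)
```

```bash
cat > bx.py <<'E'
from st import *
def rim(n):
    c=calibration(n); im,d=camera(n); W=cloud(n,d,c); T=(W-O)@B.T*1000
    m=(abs(T[...,0])<76)&(abs(T[...,1])<147)&(T[...,2]>55)&(T[...,2]<95)
    Q=T[m]
    for nm,k in [("end wall y142",(abs(Q[:,1]-144)<5)),("cover -80",abs(Q[:,1]+75)<10),("cover -130",abs(Q[:,1]+130)<10),("x+72",(abs(Q[:,0]-73)<3)&(Q[:,1]>0)&(Q[:,1]<120)),("x-72",(abs(Q[:,0]+73)<3)&(Q[:,1]>0)&(Q[:,1]<120))]:
        s=Q[k]; 
        if len(s): print(n,nm,len(s),np.percentile(s[:,2],[10,50,90]).round(1))
E
python3 -c "
from bx import *
rim('top');rim('side')
for n in ['top','side']:
    W=np.load(f'pics/{n}.npy');T=(W-O)@B.T*1000
    for y in (-130,-75,144):
        k=(abs(T[...,0])<76)&(abs(T[...,1]-y)<5)&(T[...,2]>55)&(T[...,2]<95); print('start',n,y,np.percentile(T[k][:,2],[10,50,90]).round(1))
"
```

```text
top end wall y142 186 [70.4 92.8 94.4]
top cover -80 531 [71.2 73.1 75.2]
top cover -130 901 [66.2 68.3 70.1]
top x+72 224 [81.6 86.6 90.8]
top x-72 146 [80.6 84.2 88.9]
side end wall y142 1537 [62.6 79.4 92.4]
side cover -80 123 [74.  75.  76.1]
side cover -130 112 [68.7 69.8 71.1]
side x+72 109 [83.5 88.8 92.7]
side x-72 114 [83.3 87.9 92.5]
start top -130 [64.7 66.4 68.2]
start top -75 [64.5 66.5 68.3]
start top 144 [63.3 65.9 68. ]
start side -130 [66.9 68.2 69.3]
start side -75 [66.9 68.2 69.6]
start side 144 [57.5 66.4 68.9]
```

The box's +y end has been lifted, by about 0.09 rad. The force and torque point to a load at about y=62, x=-14 in the box frame, so the pads have pinched a rubber rest. I'll lower it back gently, release, and regrip between the rests.

{"method": "move_arm", "body": {"series": [[[0, 0, 0, 3, 0], [0, 0, 0, 6, 0], [0, 0, 0, 9, 0], [0, 0, 0, 12, 0], [0, 0, 0, 15, 0], [0, 0, 0, 18, 0], [0, 0, 0, 20, 0], [0, 0, 0, 20, 0], [0.6, 0, 0, 20, 0], [0.7, 0, 0, 20, 0]]]}}

```text
time_s: 8.8
eef_pos: [0.4403, 0.211, -0.0159]
eef_rot: [0.001, 0.659, 0.752, 0.001]
wrist_force: [0.7, -1.3, 0.4]
opening: 0.677
grasp_force: 0.0
```

{"method": "move_arm", "body": {"series": [[[0.7, 0, 0, 0, 0], [0.7, 0, 0, 0, 0], [0.7, 0, 0, -4, 0], [0.7, -6, 0, -5, 0], [0.7, -12, 0, -5, 0], [0.7, -16, 0, -5, 0], [0.7, -16, 0, -5, 0], [0.7, -16, 0, -5, 0], [0.7, -16, 0, -5, 0], [0.7, -16, 0, -5, 0]]]}}

```text
time_s: 9.63
eef_pos: [0.4401, 0.195, -0.0123]
eef_rot: [-0.0, 0.659, 0.752, -0.0]
wrist_force: [0.7, -0.3, 0.3]
opening: 0.7
grasp_force: 0.0
```

```bash
python3 -c "
from bx import *
from pin import *
st();rim('top');rim('side');pinfit('side');pinfit('top')
for r in outline_of('pin_box','top')[:1]: print(r['bbox'])
"
```

```text
9.6333 boxframe TCP mm [  0.2  34.3 -12.3] toolx [0. 1. 0.] tooly [ 1. -0. -0.] F [ 0.7 -0.3  0.3] T [ 0.03  0.01 -0.04] open 0.7 0.0
top end wall y142 364 [63.7 66.  67.9]
top cover -80 100 [64.6 66.6 68.4]
top cover -130 923 [64.6 66.4 68.1]
top x+72 205 [64.  66.3 68.3]
top x-72 134 [63.8 66.1 68.6]
side end wall y142 190 [63.1 68.  69.1]
side cover -80 112 [67.1 68.4 69.5]
side cover -130 143 [66.7 68.1 69.2]
side x+72 128 [66.8 68.2 69.5]
side x-72 134 [66.7 68.  69.5]
side 0.86 647
  y -20 x -11.8 ztop 47.8 7
  y 0 x -0.5 ztop 52.5 58
  y 20 x -0.9 ztop 52.6 57
  y 40 x -1.0 ztop 52.7 60
  y 60 x -0.7 ztop 52.5 62
  y 80 x -0.6 ztop 52.0 124
  y 100 x 0.9 ztop 42.6 11
box ((0.4749908447265625, 1.5704803466796875), (153.73162841796875, 303.6367492675781), 0.23277992010116577)
top 0.46 82
  y 120 x -1.3 ztop 41.9 46
box ((-0.6852798461914062, -0.0697021484375), (154.10232543945312, 296.2865295410156), 0.01630755513906479)
[371.4, 288.6, 175.0, 107.1]
```

The box is flat again and in place. I'll grip here, with the tips slightly higher, and lift a little.

{"method": "move_arm", "body": {"series": [[[0.6, 0, 0, -2, 0], [0.3, 0, 0, -2, 0], [0, 0, 0, -2, 0], [0, 0, 0, -2, 0], [0, 0, 0, -2, 0], [0, 0, 0, -2, 0], [0, 0, 0, -2, 0], [0, 0, 0, -2, 0], [0, 0, 0, -2, 0], [0, 0, 0, -2, 0]]]}}

```text
time_s: 10.92
eef_pos: [0.4402, 0.1951, -0.0097]
eef_rot: [0.0, 0.659, 0.752, 0.0]
wrist_force: [-1.6, -0.2, 4.7]
opening: 0.407
grasp_force: 59.1
```

{"method": "move_arm", "body": {"series": [[[0, 0, 0, -1, 0], [0, 0, 0, -2, 0], [0, 0, 0, -3, 0], [0, 0, 0, -4, 0], [0, 0, 0, -6, 0], [0, 0, 0, -8, 0], [0, 0, 0, -10, 0], [0, 0, 0, -12, 0], [0, 0, 0, -14, 0], [0, 0, 0, -14, 0]]]}}

```text
time_s: 11.75
eef_pos: [0.44, 0.1953, 0.0039]
eef_rot: [-0.0, 0.659, 0.752, 0.0]
wrist_force: [1.5, 1.9, -7.3]
opening: 0.403
grasp_force: 60.3
```

```bash
python3 -c "
from bx import *
from pin import *
st();rim('top');rim('side');pinfit('side')
"
```

```text
11.75 boxframe TCP mm [ 0.1 34.6  3.9] toolx [0.    1.    0.001] tooly [ 1. -0.  0.] F [ 1.5  1.9 -7.3] T [ 0.72 -0.05  0.15] open 0.403 60.3
top end wall y142 364 [63.5 66.1 68.1]
top cover -80 73 [64.7 66.3 68. ]
top cover -130 922 [64.5 66.5 68.3]
top x+72 207 [63.7 66.2 67.9]
top x-72 127 [64.2 66.4 68.5]
side end wall y142 193 [65.6 67.9 69. ]
side cover -80 30 [66.7 67.9 68.8]
side cover -130 137 [66.7 68.1 69.4]
side x+72 130 [66.8 68.2 69.5]
side x-72 137 [67.1 68.2 69.4]
side 0.63 740
  y -20 x 8.2 ztop 63.5 23
  y 0 x 0.8 ztop 64.5 53
  y 20 x 0.9 ztop 65.0 55
  y 40 x -0.4 ztop 65.8 56
  y 60 x -0.4 ztop 66.5 60
  y 80 x -2.1 ztop 66.5 140
  y 100 x -0.2 ztop 58.1 23
  y 120 x -0.4 ztop 60.3 30
box ((0.2982940673828125, 2.3964691162109375), (153.62294006347656, 301.7635803222656), 0.0905584990978241)
```

The box is flat and the pin has begun to tilt. I'll continue in small steps.

{"method": "move_arm", "body": {"series": [[[0, 0, 0, -1, 0], [0, 0, 0, -2, 0], [0, 0, 0, -3, 0], [0, 0, 0, -4, 0], [0, 0, 0, -5, 0], [0, 0, 0, -6, 0], [0, 0, 0, -7, 0], [0, 0, 0, -8, 0], [0, 0, 0, -8, 0], [0, 0, 0, -8, 0]]]}}

```text
time_s: 12.83
eef_pos: [0.4401, 0.195, 0.0118]
eef_rot: [-0.0, 0.659, 0.752, -0.0]
wrist_force: [-1.7, -0.2, -7.1]
opening: 0.402
grasp_force: 60.3
```

```bash
python3 -c "
from bx import *
from pin import *
st();rim('top');pinfit('side')
"
```

```text
12.8333 boxframe TCP mm [ 0.1 34.3 11.8] toolx [ 0.  1. -0.] tooly [ 1. -0. -0.] F [-1.7 -0.2 -7.1] T [ 0.61  0.22 -0.04] open 0.402 60.3
top end wall y142 361 [63.5 66.1 68.2]
top cover -80 68 [64.7 66.4 68.5]
top cover -130 920 [64.8 66.5 68.4]
top x+72 210 [64.5 66.2 68.1]
top x-72 108 [63.6 66.2 68.1]
side 0.95 735
  y -20 x 2.5 ztop 67.4 33
  y 0 x -1.6 ztop 69.3 40
  y 20 x -0.2 ztop 72.0 43
  y 40 x -1.3 ztop 74.3 51
  y 60 x -1.3 ztop 76.7 54
  y 80 x -0.5 ztop 77.8 136
  y 100 x -0.1 ztop 72.0 15
  y 120 x 0.1 ztop 74.7 39
box ((0.413726806640625, 1.9745330810546875), (154.00086975097656, 301.6661071777344), 0.0688159316778183)
```

{"method": "move_arm", "body": {"series": [[[0, 0, 0, -2, 0], [0, 0, 0, -4, 0], [0, 0, 0, -6, 0], [0, 0, 0, -8, 0], [0, 0, 0, -10, 0], [0, 0, 0, -12, 0], [0, 0, 0, -14, 0], [0, 0, 0, -15, 0], [0, 0, 0, -15, 0], [0, 0, 0, -15, 0]]]}}

```text
time_s: 13.87
eef_pos: [0.4404, 0.1951, 0.027]
eef_rot: [0.0, 0.659, 0.752, 0.0]
wrist_force: [-0.4, 0.9, -5.5]
opening: 0.401
grasp_force: 60.3
```

```bash
python3 -c "
from bx import *
from pin import *
st();rim('top');pinfit('side')
"
```

```text
13.8667 boxframe TCP mm [ 0.4 34.4 27. ] toolx [0. 1. 0.] tooly [ 1. -0.  0.] F [-0.4  0.9 -5.5] T [ 0.36  0.05 -0.  ] open 0.401 60.3
top end wall y142 364 [63.7 65.9 68. ]
top cover -80 56 [64.4 65.9 68.6]
top cover -130 914 [64.8 66.5 68.3]
top x+72 200 [64.3 66.1 67.9]
top x-72 68 [63.8 66.3 68.4]
side 0.64 631
  y -40 x -0.4 ztop 68.1 22
  y -20 x -0.7 ztop 73.6 24
  y 0 x -1.0 ztop 79.6 30
  y 20 x -0.4 ztop 84.4 28
  y 40 x -0.8 ztop 89.5 30
  y 60 x -2.1 ztop 95.1 37
  y 80 x -0.7 ztop 99.5 146
  y 100 x -0.0 ztop 97.6 7
  y 120 x -1.5 ztop 102.2 39
box ((0.6230697631835938, 5.6668243408203125), (154.0152130126953, 293.4034729003906), 0.17887580394744873)
```

The pin is tilted 14.7°, the free tip is at z≈93 mm, and the far end is still covered. I'll now draw it out along its own axis.

{"method": "move_arm", "body": {"series": [[[0, 4, 0, 0, 0], [0, 12, 0, -2, 0], [0, 22, 0, -4, 0], [0, 32, 0, -7, 0], [0, 42, 0, -10, 0], [0, 52, 0, -12, 0], [0, 62, 0, -15, 0], [0, 72, 0, -17, 0], [0, 80, 0, -19, 0], [0, 88, 0, -21, 0]]]}}

```text
time_s: 14.9
eef_pos: [0.4284, 0.2833, 0.0479]
eef_rot: [0.0, 0.659, 0.752, -0.0]
wrist_force: [-1.3, -0.2, -3.0]
opening: 0.4
grasp_force: 60.4
```

```bash
python3 -c "
from bx import *
from pin import *
st();rim('top');pinfit('side');pinfit('top','pics/t5.png')
"
```

```text
14.9 boxframe TCP mm [1.000e-01 1.233e+02 4.790e+01] toolx [-0.  1. -0.] tooly [ 1.  0. -0.] F [-1.3 -0.2 -3. ] T [0.07 0.01 0.07] open 0.4 60.4
top end wall y142 25 [63.7 66.4 67.7]
top cover -80 933 [64.5 66.5 68.2]
top cover -130 921 [64.6 66.3 68.4]
top x+72 144 [64.5 66.3 68.2]
top x-72 138 [63.1 66.  67.8]
side 0.8 853
  y 40 x 2.7 ztop 88.1 23
  y 60 x 1.6 ztop 93.4 31
  y 80 x -0.2 ztop 98.6 40
  y 100 x -0.7 ztop 103.6 44
  y 120 x -0.5 ztop 108.5 46
  y 140 x -0.9 ztop 113.9 48
  y 160 x -1.9 ztop 119.3 54
  y 180 x -1.1 ztop 115.4 174
  y 200 x -1.1 ztop 120.8 31
  y 220 x -0.2 ztop 122.3 72
box ((0.6653366088867188, 3.3077239990234375), (153.0773468017578, 298.2862243652344), 0.15092158317565918)
top 0.76 365
  y -20 x -0.3 ztop 62.5 49
  y 0 x -1.2 ztop 65.7 31
  y 20 x -0.9 ztop 81.7 117
box ((-0.4707183837890625, -0.271881103515625), (295.9056396484375, 153.7476806640625), 89.87317657470703)
```

View pics/t5.png

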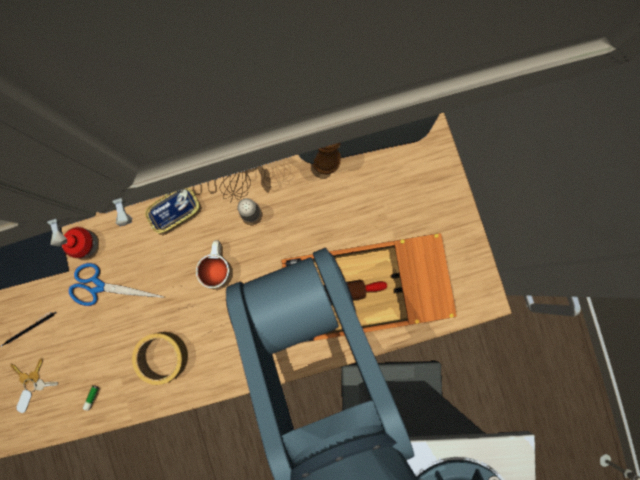

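The near tip at (386,287) is now clear of the cover edge at column 400, and the box hasn't moved. I'll lift, move back so the low tip is over the cover, and press it there gently to level the pin.

{"method": "move_arm", "body": {"series": [[[0, 0, 0, -12, 0], [0, 0, 0, -30, 0], [0, 0, 0, -48, 0], [0, 0, 0, -60, 0], [0, -10, 0, -65, 0], [0, -25, 0, -65, 0], [0, -40, 0, -65, 0], [0, -50, 0, -65, 0], [0, -55, 0, -65, 0], [0, -55, 0, -65, 0]]]}}

```text
time_s: 16.08
eef_pos: [0.4358, 0.2264, 0.1123]
eef_rot: [-0.0, 0.66, 0.752, -0.0]
wrist_force: [-0.3, -0.6, -2.7]
opening: 0.401
grasp_force: 60.5
```

```bash
python3 -c "
from bx import *
from pin import *
st();pinfit('side');pinfit('top')
"
```

```text
16.0833 boxframe TCP mm [  0.   65.9 112.3] toolx [ 0.002  1.    -0.   ] tooly [ 1.    -0.002 -0.001] F [-0.3 -0.6 -2.7] T [ 0.06 -0.02 -0.03] open 0.401 60.5
side 0.76 685
  y -20 x -1.5 ztop 151.4 20
  y 0 x -1.0 ztop 157.0 21
  y 20 x -1.8 ztop 162.2 25
  y 40 x -1.4 ztop 167.0 27
  y 60 x -2.7 ztop 172.1 27
  y 80 x -1.0 ztop 177.3 31
  y 100 x -2.1 ztop 182.1 35
  y 120 x -1.9 ztop 181.6 206
  y 140 x -2.2 ztop 184.1 19
  y 160 x -0.6 ztop 185.7 86
box ((0.535919189453125, 3.39581298828125), (153.7160186767578, 299.57025146484375), 0.18598945438861847)
top no pin
```

{"method": "move_arm", "body": {"series": [[[0, 6, 0, 10, 0], [0, 12, 0, 22, 0], [0, 12, 0, 30, 0], [0, 12, 0, 36, 0], [0, 12, 0, 42, 0], [0, 12, 0, 48, 0], [0, 12, 0, 54, 0], [0, 12, 0, 60, 0], [0, 12, 0, 65, 0], [0, 12, 0, 68, 0]]]}}

```text
time_s: 17.17
eef_pos: [0.4344, 0.2396, 0.0443]
eef_rot: [0.0, 0.659, 0.752, 0.0]
wrist_force: [0.0, 2.0, 1.9]
opening: 0.403
grasp_force: 60.4
```

```bash
python3 -c "
from bx import *
from pin import *
st();rim('top');pinfit('side')
"
```

```text
17.1667 boxframe TCP mm [ 0.3 79.2 44.3] toolx [ 0.  1. -0.] tooly [ 1. -0.  0.] F [0.  2.  1.9] T [-0.17 -0.04 -0.02] open 0.403 60.4
top end wall y142 61 [64.1 65.8 68. ]
top cover -80 914 [64.7 66.7 71. ]
top cover -130 913 [64.7 66.4 68.2]
top x+72 175 [64.3 66.1 67.9]
top x-72 75 [64.4 66.4 67.9]
side 0.78 895
  y 20 x 4.1 ztop 101.2 36
  y 40 x 1.0 ztop 101.9 42
  y 60 x -1.2 ztop 103.9 51
  y 80 x -0.6 ztop 105.2 58
  y 100 x -1.3 ztop 106.9 65
  y 120 x -1.1 ztop 107.8 73
  y 140 x -0.6 ztop 98.5 32
  y 160 x -0.4 ztop 101.5 35
  y 180 x -0.5 ztop 99.9 39
box ((0.5125579833984375, 3.81658935546875), (153.95391845703125, 299.9078674316406), 0.2239154726266861)
```

The pin is level to about 4° and the box hasn't moved. I'll lift it to the final height.

{"method": "move_arm", "body": {"series": [[[0, 0, 0, -10, 0], [0, 0, 0, -28, 0], [0, 0, 0, -48, 0], [0, 0, 0, -70, 0], [0, 0, 0, -92, 0], [0, 0, 0, -112, 0], [0, 0, 0, -130, 0], [0, 0, 0, -142, 0], [0, 0, 0, -148, 0], [0, 0, 0, -150, 0]]]}}

```text
time_s: 18.2
eef_pos: [0.4347, 0.2398, 0.1963]
eef_rot: [0.001, 0.659, 0.752, 0.001]
wrist_force: [-0.9, -0.2, -2.8]
opening: 0.4
grasp_force: 60.2
```

{"method": "move_arm", "body": {"series": [[[0, 0, 0, 0, 0], [0, 0, 0, 0, 0], [0, 0, 0, 0, 0], [0, 0, 0, 0, 0], [0, 0, 0, 0, 0], [0, 0, 0, 0, 0], [0, 0, 0, 0, 0], [0, 0, 0, 0, 0], [0, 0, 0, 0, 0], [0, 0, 0, 0, 0]]]}}

```text
time_s: 19.03
eef_pos: [0.4343, 0.2396, 0.1947]
eef_rot: [-0.0, 0.659, 0.752, -0.0]
wrist_force: [0.4, -0.1, -2.8]
opening: 0.405
grasp_force: 60.2
```

```bash
python3 -c "
from bx import *
from pin import *
st();rim('top');pinfit('side','pics/s6.png')
"
```

```text
19.0333 boxframe TCP mm [  0.2  79.3 194.7] toolx [ 0.  1. -0.] tooly [ 1. -0. -0.] F [ 0.4 -0.1 -2.8] T [0.05 0.03 0.02] open 0.405 60.2
top end wall y142 16 [63.7 66.6 68.5]
top cover -80 75 [64.7 66.5 67.9]
top cover -130 911 [64.7 66.6 68.3]
top x+72 17 [65.  66.4 67.6]
side 0.93 940
  y -20 x 0.8 ztop 244.7 23
  y 0 x -0.3 ztop 246.7 33
  y 20 x -0.2 ztop 249.0 41
  y 40 x 0.2 ztop 251.5 39
  y 60 x -1.4 ztop 253.4 47
  y 80 x -2.5 ztop 255.5 47
  y 100 x -1.0 ztop 257.8 50
  y 120 x -2.2 ztop 260.2 55
  y 140 x -3.6 ztop 250.7 20
  y 160 x -1.5 ztop 255.9 36
  y 180 x -0.4 ztop 254.3 54
box ((0.52716064453125, 2.619415283203125), (154.3946990966797, 301.501953125), 0.3967256546020508)
```

View pics/s6.png

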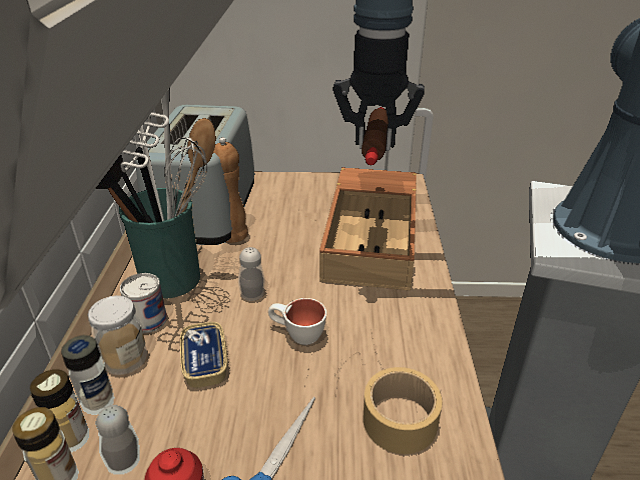

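The pin (375,130) hangs in the gripper about 6° off level, well above the flat, empty box. The mug and shaker are where they were. One hold to confirm it isn't drooping.

{"method": "move_arm", "body": {"series": [[[0, 0, 0, 0, 0], [0, 0, 0, 0, 0], [0, 0, 0, 0, 0], [0, 0, 0, 0, 0], [0, 0, 0, 0, 0], [0, 0, 0, 0, 0], [0, 0, 0, 0, 0], [0, 0, 0, 0, 0], [0, 0, 0, 0, 0], [0, 0, 0, 0, 0]]]}}

```text
time_s: 20.07
eef_pos: [0.4343, 0.2396, 0.1947]
eef_rot: [0.0, 0.659, 0.752, -0.0]
wrist_force: [0.3, -0.0, -2.6]
opening: 0.399
grasp_force: 60.2
```

```bash
python3 -c "
from pin import *
st();pinfit('side')
"
```

```text
20.0667 boxframe TCP mm [  0.2  79.3 194.7] toolx [ 0.  1. -0.] tooly [ 1. -0. -0.] F [ 0.3 -0.  -2.6] T [ 0.15 -0.01  0.05] open 0.399 60.2
side 0.68 922
  y -20 x -2.1 ztop 244.2 14
  y 0 x -1.3 ztop 247.1 28
  y 20 x 0.6 ztop 248.9 32
  y 40 x 0.5 ztop 251.1 39
  y 60 x -1.2 ztop 253.6 41
  y 80 x 0.2 ztop 255.9 45
  y 100 x -2.5 ztop 257.5 50
  y 120 x -1.0 ztop 260.2 57
  y 140 x -0.1 ztop 251.8 15
  y 160 x -1.6 ztop 255.9 35
  y 180 x -0.3 ztop 254.4 57
box ((0.20433807373046875, 3.460968017578125), (152.8461151123047, 299.1979064941406), 0.33484870195388794)
```

```bash
python3 -c "
from bench import order
print(order.hand_in())"
```

```text
the job is handed in; nothing more can be done
None
```

The rolling pin is out of the box and the job is handed in: the pin is still gripped, motionless, about 6° off level and roughly 15 cm above the box top; one early grip pinched a rubber rest and briefly tipped the box about 0.09 rad (limit 0.12), but it was set back flat in its place, and the mug and shaker were left untouched.

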